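# Slip a die collar off the setting horn by feel and lay it in the die tray

## Robot

A 6-joint arm with a two-finger parallel gripper is mounted at the origin on the work surface. World frame = base frame: x ahead of the robot, y to its left, z up, the work surface at z = 0. Lengths are in m, angles in degrees, forces in N, time in s.
With the tool pointing down it reaches from about 0.4 to 0.825 m from the base axis. Payload 7 kg.
Tool frame: the origin (TCP) lies at the very end of the fingers, on their centre line; the grasp point (between the pads) lies 19 mm behind it; x points along the fingers, z is the direction in which the jaws open and shut, and the axes are right-handed (so a half turn about x gives the same grasp; the last joint's range is limited). The gripper opens to 88 mm and grips with 3 to 60 N. Pads are 19 mm wide; open, the fingers measure 130 mm over their backs; the gripper's body (78 mm by 193 mm) begins 47 mm behind the grasp point.
Start: joints at [-58.952, 20.546, 0.682, 0, -70.136, -16.507], TCP at [0.169, -0.653, 0.207] pointing down, gripper open.
Joint ranges: [-176.03, 176.03], [-82.01, 121.73], [-58.28, 71.71], [-173.87, 95.51], [-174.79, -0.11], [-173.66, 173.66]. Speed limits (degrees/s): [136.94, 136.94, 172.46, 180, 180, 180].

## Interface

Orientations are given as [roll, pitch, yaw] about the fixed x, y, z axes, in that order (R = Rz(yaw) Ry(pitch) Rx(roll)).
In Python, from plant import * gives the robot as it stands.
- The arm moves only by the tool arm_command, never from a script. Its argument "commands" is one flat list of numbers, 5 for each row, row after row: the shift along the tool's x, y, z in mm, then the turn about the tool's x in degrees, then the opening in per cent of the stroke, from 0 (shut) to 100 (fully open). A call has 1 to 5 rows; each row shifts and turns the pose as measured when the row begins, along the tool's axes as they then stand; what a row does not reach is not made up. A row lasts 1/8 s, in which the tool goes at most 62.5 mm and 10.7 degrees, less where a joint would pass 70% of its speed; a pose out of reach is approached as far as the arm can. A call is refused whole if a number of a shift passes 62.5 or a number of a turn 10.7, either way. A call with a gripper value outside its range is refused whole. The fingers move at their own pace and stop on an object; the grip force is fixed at half the most. Time passes only in rows, so rows that do not move let the fingers close. It gives the time, the measured TCP pose, the force and the opening at its end, in the units of the state.
- get_obs(): the state, without advancing time (a new reading comes with each control period).
- snapshot(name): name is "scene" or "side" or "wrist"; returns a dict with "frame" (420x560x3 uint8, blue, green, red), "fov_y" (degrees; the focal length in pixels is half the picture's height over the tangent of half this angle, whatever the lens; pixels are square), "cx", "cy" (the principal point, pixels), "world_to_cam" (4x4, takes a point from world to camera coordinates). Camera axes: x right, y up, looking along -z (the intrinsics and any distortion apply to the point x, -y, -z); pixel columns grow to the right and rows downward; lengths in m; the calibration is good to about 2 mm. A picture is of the moment at which its call begins. There is no depth.
- close_job(): hands the job in, once; it reports no verdict.
The state is a dict: "clock": time; "joint_pos": joint angles; "qvel": joint speeds; "tau": joint torques, N m; "tool_pos": TCP position; "orientation": TCP orientation; "force": force on the tool from outside, world axes, zero at the start; "moment": the same for the moment, N m; "opening": finger opening in m.
Only numpy, scipy, OpenCV 4.12 (cv2) and the standard library are available. Lean on these libraries where they do the work, as an engineer would, in place of code of your own. Each camera call takes 0.05 s, during which the arm holds its last target. There are 200 camera calls.

## Task

Slide the square brass die collar off the open end of the setting horn, the slim steel rod on the green stand. The rod has been bent towards its end, so follow its true line by feel and never let the collar bind or press hard on it. Then lower the collar into the wooden die tray, still the same way up, set it down on the tray's floor before letting go, and leave everything else on the bench alone.

Things in the scene. Friction and masses are not known exactly. Their poses are not given: they have to be found in the camera images.
- stand: Green steel stand screwed to the bench: foot 120 x 90 x 12 mm, column 60 x 50 mm and 155 mm tall, its -x face 25 mm from the origin, which lies on the bench. z up; the horn sticks out of the column towards the stand's -x. More than 12 N of the collar or the robot against horn or stand strains it.
- horn_aim (a point): Fixed point on the horn's axis, 60 mm from the stand's origin along its -x, 130 mm up. The horn is a round steel rod 12 mm thick, straight along the stand's -x to 18 mm past this point; there it is bent by about 6 degrees, in any direction (up, down, left, right or between: not reported), and runs 95 mm on to its open end, about 10 mm off the straight line. Slide by feel.
- collar_mid (a point): Centre of the loose brass die collar, 24 mm long (x), 40 wide (y), 40 high (z), 0.19 to 0.33 kg, with a 16 mm square bore through the centre along x: 2 mm play all round the horn. Hangs near horn_aim on the straight part of the horn, so its direction does not tell the bend; its centre is about 2 mm below the rod's axis. Grip its flat sides across y. A dark dot marks its top.
- tray: Wooden die tray fixed to the bench, 150 x 150 mm outside, walls 6 mm thick and 22 mm high, black rubber floor 8 mm above the bench. Origin: centre of the underside, z up.
- cup: Green enamel cup of brass grommets, 72 mm across, 70 mm high, origin under its centre. Leave alone.
- mallet: Black rubber mallet lying down, head 55 mm thick and 90 mm long at its origin, 200 mm wooden handle towards its -x. Leave alone.
- pliers: Small round-nose pliers lying flat, 140 mm long along x, 15 mm high. Leave alone.
- last: Beech shoe last, 230 mm long along x, 95 mm high at the heel (-x). Leave alone.
- tin: Red and steel wax tin, 73 mm across, 24 mm high. Leave alone.
- jar: Brown jar with black cap, 56 mm across, 82 mm high. Leave alone.
Things that resemble listed ones, but are neither listed nor needed, are in the scene too. Of the things that look like the part that bears collar_mid, the middle-sized one is meant.

How it is judged (in metres and radians):
On the way, in this order (a step that is already met when the one before it is completed fails the run):
1. the collar, held, has come off the horn's open end (x of collar_mid in the frame of stand below -0.187 m and height (world z) of collar_mid above 0.08 m and contact force between the fingers and collar above 0.5 N), for 0.1 s.
2. the collar is set down on the tray's floor while still held (contact force between tray and collar above 0.3 N and contact force between the fingers and collar above 0.5 N and height (world z) of collar_mid below 0.034 m), for 0.05 s.
At the end, for the whole second after the job is handed in: The collar rests, let go, flat on the tray's floor inside its walls (centre within 60 mm of the tray's middle along each side and below 34 mm), the dotted side up within 7 degrees (x of collar_mid in the frame of tray between -0.06 and 0.06 m and y of collar_mid in the frame of tray between -0.06 and 0.06 m and height (world z) of collar_mid below 0.034 m and angle between collar_mid's own z axis and vertical below 0.12 rad and linear speed of collar below 0.02 m/s and contact force between the fingers and collar below 0.1 N); the robot touches nothing.
It fails at once if the collar presses on the horn with more than 12 N (contact force between collar and stand above 12 N).
It fails at once if the robot presses on the horn or its stand with more than 12 N (contact force between the arm and stand above 12 N).
It fails at once if the fingers press on the horn or its stand with more than 12 N (contact force between the fingers and stand above 12 N).
It fails at once if a bystander (cup, mallet, pliers, last, tin, jar) is shifted by more than 20 mm (distance of any of cup, mallet, pliers, last, tin, jar from where it was at the start of the episode above 0.02 m).
It also fails if it takes over 61 s, if anything falls off the work surface, if the arm or the gripper's body presses on something with over 40 N, if the wrist force passes 120 N, or if a joint passes its speed limit or range.

## Working session

There is one attempt and no reset: what is moved stays moved. The work goes in short steps, Python scripts to look and compute and a tool call to move; the robot and the scene stay as the last step left them, time stands still between calls to the robot, and variables do not carry over. Pictures are saved under pics/ and viewed, about 8 in all and at most 12, crops included, and the job is handed in when it is done.

Besides the shell and the picture viewer there is one more tool, called after ">>>" as name(argument=value, ...) on one line, values as JSON. arm_command: Moves the arm, as the interface text tells. Its arguments: {"type":"object","properties":{"commands":{"type":"array"}},"required":["commands"]}

```bash
ls; mkdir -p pics; cat > h.py <<'E'
from plant import *
import numpy as np, cv2
np.set_printoptions(precision=4,suppress=True)
E
python3 - <<'E'
from h import *
o=get_obs(); print(o)
for n in ["scene","side","wrist"]:
    s=snapshot(n); cv2.imwrite(f"pics/{n}0.png",s["frame"]); np.savez(f"pics/{n}0.npz",**s)
    print(n,{k:(v if k!="frame" else 0) for k,v in s.items()})
E
```

```text
pics
{'clock': 0.0, 'joint_pos': array([-58.9518,  20.591 ,   0.6346,  -0.0191, -70.1355, -16.5071]), 'qvel': array([-0.0959, -0.0033,  0.0457,  0.0363, -0.1192, -0.0473]), 'tau': array([ -0.0018, -58.2723,  29.3052,   6.997 ,   0.0068,  -0.0002]), 'tool_pos': array([ 0.1693, -0.6529,  0.2056]), 'orientation': array([  5.4527,  89.9063, 109.9873]), 'force': array([ 0.5208, -1.0592, -0.4722]), 'moment': array([ 0.0166, -0.0114, -0.0214]), 'opening': 0.08759215499554142}
scene {'frame': 0, 'fov_y': 50.3566530282271, 'cx': 279.0123104645009, 'cy': 213.66811918706557, 'world_to_cam': array([[ 0.177 ,  0.9842,  0.0039, -0.1161],
       [-0.8299,  0.1471,  0.5382,  0.3984],
       [ 0.5291, -0.0985,  0.8428, -1.7347],
       [ 0.    ,  0.    ,  0.    ,  1.    ]])}
side {'frame': 0, 'fov_y': 57.281620034438234, 'cx': 280.86372922460595, 'cy': 211.50565965016136, 'world_to_cam': array([[-0.9266, -0.3758, -0.0134,  0.5091],
       [ 0.234 , -0.6041,  0.7618, -0.1841],
       [-0.2944,  0.7028,  0.6476, -0.9741],
       [ 0.    ,  0.    ,  0.    ,  1.    ]])}
wrist {'frame': 0, 'fov_y': 69.82482060050667, 'cx': 281.925043383802, 'cy': 211.41264875923883, 'world_to_cam': array([[-0.2503,  0.9682,  0.0006,  0.6743],
       [-0.9234, -0.2385, -0.3007,  0.0378],
       [-0.291 , -0.0758,  0.9537, -0.3903],
       [ 0.    ,  0.    ,  0.    ,  1.    ]])}
```

View pics/scene0.png

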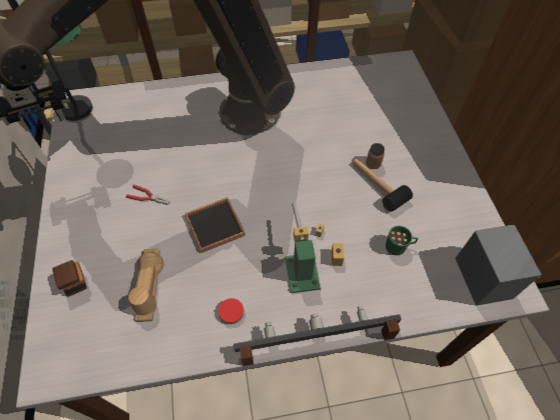

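View pics/side0.png

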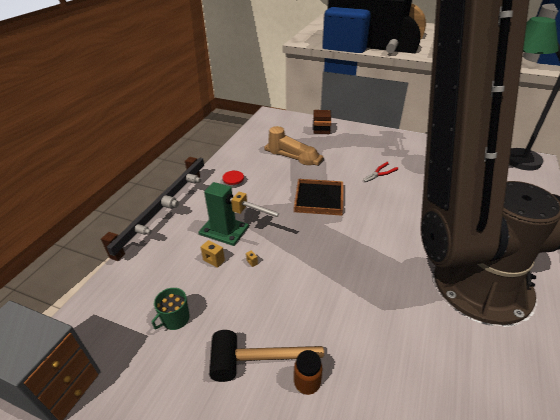

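Scene view: green stand at about (303,268), with the collar on the horn at (301,234), rod tip at (295,205), tray at (215,224). Loose large and small collars lie at (338,254) and (320,230). Side view: stand (222,215), collar (239,202), rod tip (277,214), tray (320,197). I'll make one enlarged crop of both.

```bash
cat >> h.py <<'E'
def K(s):
    f=210/np.tan(np.radians(s["fov_y"])/2); return f,float(s["cx"]),float(s["cy"])
def ray(s,u,v):
    f,cx,cy=K(s); W=s["world_to_cam"]; R=W[:3,:3]
    d=R.T@np.array([(u-cx)/f,-(v-cy)/f,-1]); return -R.T@W[:3,3], d/np.linalg.norm(d)
def onz(s,u,v,z):
    c,d=ray(s,u,v); return c+d*(z-c[2])/d[2]
def two(s1,p1,s2,p2):
    c1,d1=ray(s1,*p1); c2,d2=ray(s2,*p2)
    t=np.linalg.lstsq(np.c_[d1,-d2],c2-c1,rcond=None)[0]
    a,b=c1+t[0]*d1,c2+t[1]*d2; return (a+b)/2,np.linalg.norm(a-b)*1000
def proj(s,p):
    f,cx,cy=K(s); q=s["world_to_cam"]@np.r_[p,1]; return np.array([cx+f*q[0]/-q[2],cy+f*q[1]/q[2]])
def load(n): return dict(np.load(f"pics/{n}.npz"))
E
python3 - <<'E'
from h import *
a,b=load("scene0"),load("side0")
A=cv2.resize(a["frame"][190:300,270:350],None,fx=5,fy=5,interpolation=cv2.INTER_CUBIC)
B=cv2.resize(b["frame"][175:285,195:285],None,fx=4.4,fy=5,interpolation=cv2.INTER_CUBIC)
cv2.imwrite("pics/crop0.png",np.hstack([A,B[:, :400]]))
# tray & green masks
for n,s in(("scene",a),("side",b)):
    h=cv2.cvtColor(s["frame"],cv2.COLOR_BGR2HSV)
    m=cv2.inRange(h,(50,80,20),(90,255,255)); 
    k,_,st,ce=cv2.connectedComponentsWithStats(m)
    for i in range(1,k):
        if st[i,4]>60: print(n,"green",st[i],ce[i])
    m=cv2.inRange(h,(0,0,0),(179,255,50))
    k,l,st,ce=cv2.connectedComponentsWithStats(m)
    t=(215,224) if n=="scene" else (320,197)
    i=l[t[1],t[0]]; print(n,"floor",st[i],ce[i]); 
    if i:
        c=cv2.findContours((l==i).astype(np.uint8),0,1)[0][0]; q=cv2.boxPoints(cv2.minAreaRect(c)); hull=cv2.approxPolyDP(c,6,True)[:,0]; print(hull.tolist()); print([onz(s,*p,0.008).round(4).tolist() for p in hull])
E
```

```text
scene green [ 55  25  26  20 184] [69.4511 35.6196]
scene green [386 227  26  28 264] [397.1591 242.9432]
scene green [297 241  18  19 204] [305.7255 251.1471]
scene green [290 264  30  28 275] [306.1855 283.1345]
scene floor [ 193  202   48   45 1169] [216.6732 225.4859]
[[226, 202], [193, 224], [202, 246], [240, 231]]
[[0.4139, -0.1368, 0.008], [0.4809, -0.252, 0.008], [0.567, -0.2302, 0.008], [0.5336, -0.1054, 0.008]]
side green [ 523   17   36   37 1126] [540.6519  35.8162]
side green [ 199  183   49   63 1604] [221.0636 215.7618]
side green [152 288  37  42 758] [172.1609 310.9314]
side floor [297 183  44  26 970] [318.8629 195.4485]
[[300, 183], [297, 205], [340, 208], [340, 186]]
[[0.5736, -0.2322, 0.008], [0.5425, -0.1186, 0.008], [0.4126, -0.153, 0.008], [0.4432, -0.2642, 0.008]]
```

View pics/crop0.png

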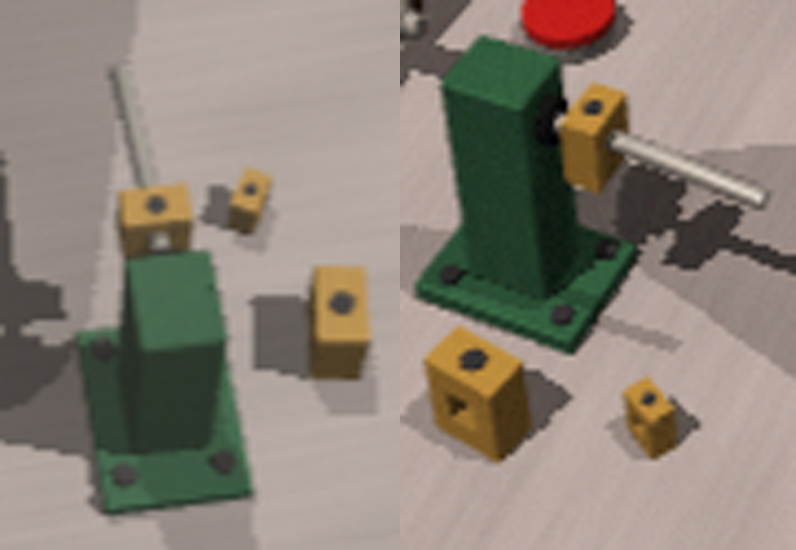

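The crop shows the dot at A(156,204)/B(593,107), the rod tip at A(117,70)/B(764,200), and the four column-top corners in both views. I'll triangulate these.

```bash
python3 - <<'E'
from h import *
a,b=load("scene0"),load("side0")
A=lambda x,y:(270+(x+.5)/5-.5,190+(y+.5)/5-.5)
B=lambda x,y:(195+(x-400+.5)/4.4-.5,175+(y+.5)/5-.5)
P={}
for n,p,q in [("dot",(156,204),(593,107)),("tip",(117,70),(764,200)),("c--",(128,265),(562,62)),("c-+",(208,253),(523,107)),("c++",(223,340),(445,85)),("c+-",(137,350),(485,37)),("rod_at_collar",(147,186),(615,138)),
 ("bolt++",(222,462),(452,273)),("foot-+",(0,0),(636,250)),("foot++",(250,494),(575,350))]:
    P[n],e=two(a,A(*p),b,B(*q)); print(n,P[n],round(e,1))
m=(P["c--"]+P["c-+"])/2; pl=(P["c++"]+P["c+-"])/2
ax=pl-m; print("yaw x:",np.degrees(np.arctan2(ax[1],ax[0])), np.linalg.norm(ax)); w=P["c-+"]-P["c--"]; print("yaw y:",np.degrees(np.arctan2(w[1],w[0]))-90,np.linalg.norm(w))
# foot corners on z=.012
for n,p in(("--",(78,335)),("+-",(105,505)),("++",(251,490))): print("footA",n,onz(a,*A(*p),.012))
for n,p in(("-+",(575,345)),("--",(637,243)),("++",(417,288))): print("footB",n,onz(b,*B(*p),.012))
print("tray walls tops to check; floor ctr", onz(a,215.2,225,.008),onz(b,319,195.5,.008))
E
```

```text
dot [0.6441 0.0639 0.1481] 2.1
tip [0.5316 0.0649 0.1191] 0.5
c-- [0.6798 0.039  0.15  ] 5.6
c-+ [0.6816 0.0847 0.152 ] 4.8
c++ [0.7364 0.082  0.1502] 2.6
c+- [0.7347 0.0346 0.1507] 1.6
rod_at_collar [0.6266 0.0653 0.1349] 4.2
bolt++ [0.7495 0.0884 0.013 ] 2.5
foot-+ [0.5457 0.0559 0.132 ] 159.5
foot++ [ 0.71    0.0866 -0.0601] 85.7
yaw x: -3.6924922876205524 0.05496189712788746
yaw y: -2.247808096499128 0.04575957416585292
footA -- [0.6514 0.0202 0.012 ]
footA +- [0.7647 0.0152 0.012 ]
footA ++ [0.7706 0.1024 0.012 ]
footB -+ [0.6457 0.1095 0.012 ]
footB -- [0.6459 0.0181 0.012 ]
footB ++ [0.7646 0.106  0.012 ]
tray walls tops to check; floor ctr [ 0.4973 -0.1815  0.008 ] [ 0.4928 -0.1898  0.008 ]
```

```bash
cat >> h.py <<'E'
from scipy.spatial.transform import Rotation as Ro
def Rt(o): return Ro.from_euler("xyz",o["orientation"],degrees=True).as_matrix()
def go(target,yaw=None,o=None):
    """tool-frame shift (mm) to world target; turn about tool x to put tool z (mod 180) along stand y; yaw=stand yaw deg"""
    o=o or get_obs(); R=Rt(o); d=R.T@(np.array(target)-o["tool_pos"])*1000
    t=None
    if yaw is not None:
        y=R.T@np.array([-np.sin(np.radians(yaw)),np.cos(np.radians(yaw)),0])
        t=(np.degrees(np.arctan2(-y[1],y[2]))+90)%180-90
    print("pos",o["tool_pos"],"F",o["force"],"open",round(o["opening"]*1000,1),"clk",o["clock"],"j6",o["joint_pos"][5].round(1)); print("shift",d.round(1),"turn",t)
    return d,t
E
python3 - <<'E'
from h import *
o=get_obs(); R=Rt(o); print(R)
w=load("wrist0"); W=w["world_to_cam"]; c=-W[:3,:3].T@W[:3,3]
print("cam in tool", R.T@(c-o["tool_pos"])*1000, "look in tool",R.T@(-W[2,:3]), "right in tool",R.T@W[0,:3])
go([.53,.06,.26],-2.5)
E
```

```text
[[-0.0004 -0.968  -0.251 ]
 [ 0.0012 -0.251   0.968 ]
 [-1.      0.0001  0.0012]]
cam in tool [-177.3425   81.8629    0.3267] look in tool [ 0.9537 -0.3008 -0.0008] right in tool [ 0.0006 -0.0007  1.    ]
pos [ 0.1693 -0.653   0.2058] F [0.2205 0.675  0.116 ] open 87.9 clk 0.15 j6 -16.5
shift [ -53.5 -528.1  599.7] turn 17.03668875855837
```

>>> arm_command(commands=[-27,-35,45,8.5,100,-27,-35,45,8.5,100,0,-25,51,0,100,0,-25,51,0,100,0,-25,51,0,100])

```text
clock: 0.78
tool_pos: [0.3065, -0.3993, 0.2578]
orientation: [30.2, 89.6, 116.9]
force: [1.0, 0.7, 0.5]
opening: 0.0879
```

>>> arm_command(commands=[0,-25,51,0,100,0,-25,51,0,100,0,-25,51,0,100,0,-25,51,0,100,0,-25,51,0,100])

```text
clock: 1.4
tool_pos: [0.4488, -0.1431, 0.2597]
orientation: [9.1, 89.6, 95.7]
force: [1.3, -0.5, -0.7]
opening: 0.088
```

```bash
python3 - <<'E'
from h import *
go([.53,.06,.26],-2.5)
E
```

```text
pos [ 0.4488 -0.1431  0.2597] F [ 1.3104 -0.5417 -0.667 ] open 88.0 clk 1.4 j6 -99.3
shift [  1.  -69.1 207.6] turn -0.8832948798660567
```

>>> arm_command(commands=[0,-17,52,0,100,0,-17,52,0,100,0,-17,52,0,100,0,-17,50,-0.9,100,0,0,0,0,100])

```text
clock: 2.02
tool_pos: [0.5307, 0.0692, 0.2603]
orientation: [12.6, 89.6, 100.5]
force: [-0.2, -0.4, -0.2]
opening: 0.0875
```

```bash
python3 - <<'E'
from h import *
go([.53,.06,.26],-2.5)
s=snapshot("wrist"); np.savez("pics/w1.npz",**s); cv2.imwrite("pics/w1.png",cv2.resize(s["frame"],None,fx=1.42,fy=1.42,interpolation=cv2.INTER_CUBIC))
E
```

```text
pos [0.5307 0.0692 0.2603] F [-0.1675 -0.3593 -0.1729] open 87.5 clk 2.025 j6 -120.2
shift [ 0.2  0.4 -9.2] turn 0.3076494459858168
```

View pics/w1.png

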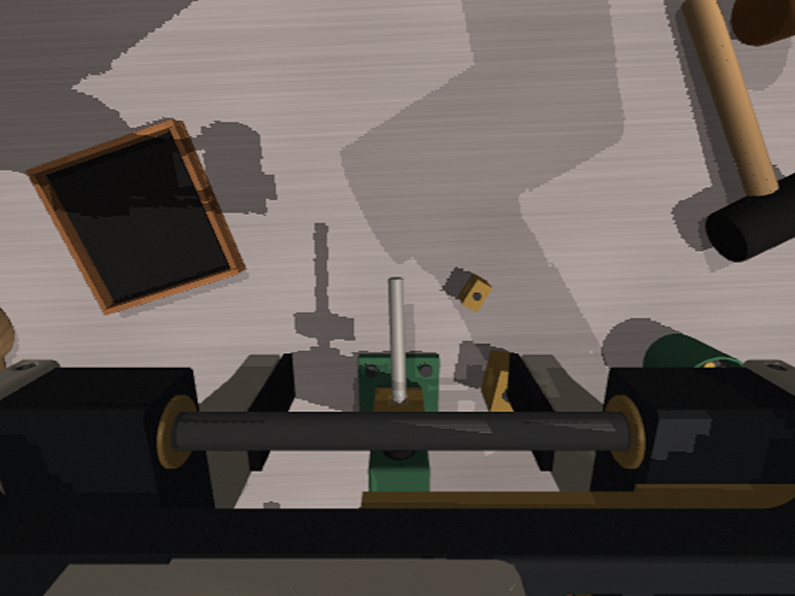

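Wrist view 1: rod tip at about (279,199) in original pixels, tray at top left, foot edge at (252..308, 249). The gripper hides the collar. I'll move to two spots either side of the horn and a bit further in for a wide-baseline stereo pair.

>>> arm_command(commands=[-5,-27,-60,0.3,100,-5,-27,-60,0,100,0,0,0,0,100,0,0,0,0,100])

```text
clock: 2.58
tool_pos: [0.5771, -0.056, 0.2693]
orientation: [24.7, 89.6, 112.2]
force: [-0.2, -0.6, -0.0]
opening: 0.0875
```

```bash
python3 - <<'E'
from h import *
go([.585,.18,.27],-2.5)
s=snapshot("wrist"); np.savez("pics/w2.npz",**s)
E
```

```text
pos [ 0.5771 -0.056   0.2693] F [-0.2016 -0.6423 -0.0342] open 87.5 clk 2.575 j6 -105.9
shift [  0.7   2.5 236.1] turn -0.03249203421350444
```

>>> arm_command(commands=[0,0,60,0,100,0,0,60,0,100,0,0,60,0,100,0,0,60,0,100,0,0,0,0,100])

```text
clock: 3.25
tool_pos: [0.5842, 0.1931, 0.2719]
orientation: [10.6, 89.6, 98.2]
force: [0.2, -1.0, -0.7]
opening: 0.0876
```

```bash
python3 - <<'E'
from h import *
go([.585,.18,.27],-2.5)
s=snapshot("wrist"); np.savez("pics/w3.npz",**s)
a=load("w2")["frame"];b=s["frame"]
for i,f in(("w2",a),("w3",b)):
    h=cv2.cvtColor(f,cv2.COLOR_BGR2HSV); m=cv2.inRange(h,(15,100,60),(28,255,255))
    k,l,st,ce=cv2.connectedComponentsWithStats(m); print(i,[(st[j].tolist(),ce[j].round(1)) for j in range(1,k) if st[j,4]>100])
A=cv2.resize(a[130:330,300:500],None,fx=2,fy=3); 
cv2.imwrite("pics/w23.png",np.hstack([a[60:360,160:],b[60:360,:400]]))
E
```

```text
pos [0.5842 0.1931 0.2719] F [ 0.201  -1.0039 -0.7382] open 87.6 clk 3.25 j6 -128.5
shift [  1.8  -1.4 -13.1] turn 0.12626979732462473
w2 [([413, 159, 23, 24, 260], array([423.9, 170.6])), ([24, 166, 63, 93, 4722], array([ 54.6, 213.6])), ([429, 214, 34, 45, 747], array([445.5, 238.6])), ([423, 226, 11, 16, 109], array([427.9, 233.3])), ([367, 231, 47, 33, 764], array([393.5, 245. ])), ([110, 279, 16, 51, 229], array([115., 306.])), ([438, 279, 16, 51, 265], array([448.3, 305.1])), ([255, 341, 279, 12, 2291], array([408.2, 348. ]))]
w3 [([399, 0, 55, 99, 1920], array([426.2,  47.8])), ([237, 159, 21, 26, 262], array([246.8, 171.8])), ([260, 215, 26, 47, 864], array([272.6, 237.9])), ([147, 233, 49, 34, 836], array([168.3, 247.1])), ([110, 280, 15, 50, 208], array([114.8, 305.9])), ([447, 292, 7, 37, 122], array([450.7, 311.6])), ([255, 341, 246, 10, 1242], array([398. , 346.9]))]
```

View pics/w23.png

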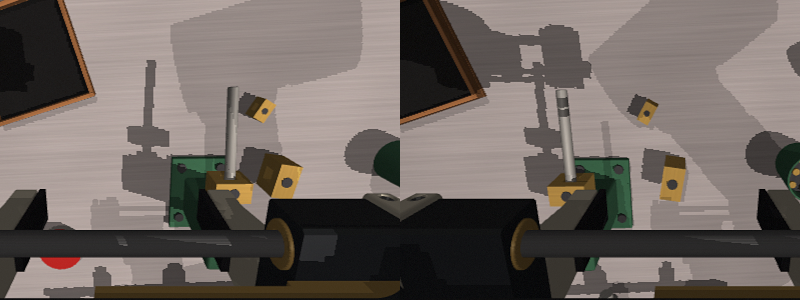

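Both views show the hanging collar (w2 ≈ (393,245), w3 ≈ (170,247)) and the whole rod (tip ≈ (392,147) and (161,152)). I'll enlarge them to read points accurately.

```bash
python3 - <<'E'
from h import *
a=load("w2")["frame"];b=load("w3")["frame"]
f=lambda i:cv2.resize(i,None,fx=4,fy=4,interpolation=cv2.INTER_CUBIC)
cv2.imwrite("pics/z23.png",np.hstack([f(a[135:280,340:440]),f(b[135:280,135:235])]))
E
```

```text
(no output)
```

View pics/z23.png

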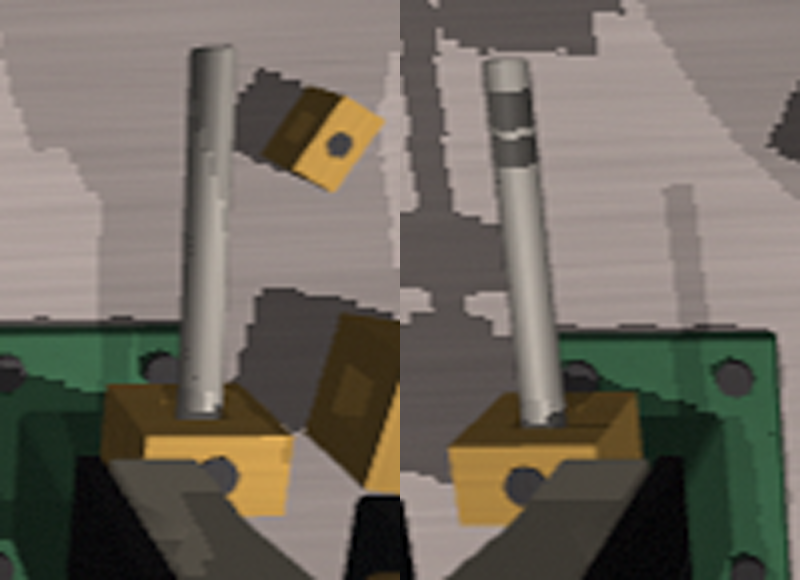

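```bash
python3 - <<'E'
from h import *
a,b=load("w2"),load("w3")
A=lambda x,y:(340+(x+.5)/4-.5,135+(y+.5)/4-.5)
B=lambda x,y:(135+(x-400+.5)/4-.5,135+(y+.5)/4-.5)
for n,p,q in[("c-y",(147,437),(450,447)),("c+y",(292,436),(596,444)),("dot",(222,475),(524,486)),("tip",(212,47),(505,60)),("exit",(200,416),(542,424)),("c-y low",(107,384),(0,0))]:
    if q!=(0,0): P,e=two(a,A(*p),b,B(*q)); print(n,P,round(e,1))
def pl(s,p,q):
    c,d=ray(s,*p); n=np.cross(d,ray(s,*q)[1]); n/=np.linalg.norm(n); return n,n@c
n1,k1=pl(a,A(212,60),A(200.5,400)); n2,k2=pl(b,B(506.5,75),B(542,405))
d=np.cross(n1,n2); d/=d[0]
for x in(.53,.58,.627): 
    yz=np.linalg.solve(np.c_[[n1[1],n2[1]],[n1[2],n2[2]]],[k1-n1[0]*x,k2-n2[0]*x]); print("axis",x,yz)
print("slope deg y,z",np.degrees(np.arctan(d[1:])))
print("foot edge w3",onz(b,*B(570,333),.012),onz(b,*B(775,332),.012)," w2",onz(a,*A(5,326),.012),onz(a,*A(178,321),.012))
s=load("scene0"); t=load("side0")
for P in([.5316,.067,.12],):print(proj(s,P),proj(t,P))
E
```

```text
c-y [0.6311 0.0447 0.1467] 0.1
c+y [0.6326 0.0843 0.1461] 0.6
dot [0.6419 0.0645 0.1501] 0.4
tip [0.5308 0.0657 0.119 ] 0.1
exit [0.632  0.0644 0.1314] 0.4
axis 0.53 [0.0657 0.1191]
axis 0.58 [0.0652 0.1247]
axis 0.627 [0.0648 0.13  ]
slope deg y,z [-0.5682  6.418 ]
foot edge w3 [0.6433 0.0317 0.012 ] [0.6464 0.11   0.012 ]  w2 [0.6433 0.0323 0.012 ] [0.6444 0.0981 0.012 ]
[293.6117 203.2666] [276.9508 214.8748]
```

The measurements agree. The collar edge sits at z 0.1465 (0.148 expected), is 39.6 mm wide and yawed −2.2°, with its centre at about (0.644, 0.0645, 0.128). The rod is bent down 6.4°, with its tip at (0.531, 0.066, 0.119). Moving above the collar next.

```bash
python3 - <<'E'
from h import *
go([.644,.0645,.19],-2.2)
E
```

```text
pos [0.5842 0.1915 0.2723] F [0.6432 0.4375 0.3574] open 87.5 clk 3.3 j6 -128.4
shift [  81.3  -65.3 -124.9] turn -0.23141283238449262
```

>>> arm_command(commands=[0,-22,-42,-0.2,100,10,-22,-42,0,100,35,-20,-39,0,100,35,0,0,0,100,0,0,0,0,100])

```text
clock: 3.92
tool_pos: [0.6426, 0.0613, 0.1921]
orientation: [-13.0, 89.5, 74.9]
force: [-0.7, 0.4, 1.0]
opening: 0.0876
```

```bash
python3 - <<'E'
from h import *
go([.644,.0645,.109],-2.2); o=get_obs(); print(Rt(o))
E
```

```text
pos [0.6426 0.0613 0.1921] F [-0.6537  0.4     0.9549] open 87.6 clk 3.925 j6 -114.4
shift [83.2 -1.2  2.6] turn 0.13365810567823644
[[ 0.0021 -0.9993  0.036 ]
 [ 0.0077  0.0361  0.9993]
 [-1.     -0.0018  0.0077]]
```

>>> arm_command(commands=[35,-1.2,2.6,0,100,30,0,0,0,100,15,0,0,0,100,0,0,0,0,100])

```text
clock: 4.42
tool_pos: [0.647, 0.0649, 0.1187]
orientation: [-50.6, 89.2, 37.5]
force: [0.1, 0.5, 1.5]
opening: 0.0875
```

```bash
python3 - <<'E'
from h import *
go([.644,.0645,.109],-2.2)
s=snapshot("wrist"); cv2.imwrite("pics/w4.png",s["frame"])
s=snapshot("side"); np.savez("pics/s4.npz",**s)
cv2.imwrite("pics/v4.png",np.hstack([cv2.imread("pics/w4.png")[140:400,130:430],cv2.resize(s["frame"][170:270,190:310],None,fx=2.6,fy=2.6)[:,:]]))
E
```

```text
pos [0.647  0.0649 0.1187] F [0.1232 0.5202 1.5085] open 87.5 clk 4.425 j6 -114.6
shift [ 9.7  3.1 -0.6] turn 0.2527232120506966
```

View pics/v4.png

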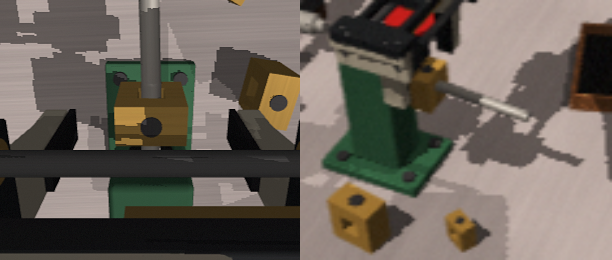

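The collar lies centred between the open fingers (wrist crop: collar at about (152,115), fingers on both sides). Lower the last 10 mm, then close.

>>> arm_command(commands=[9.5,3,-0.6,0.2,100,0,0,0,0,100])

```text
clock: 4.78
tool_pos: [0.6457, 0.065, 0.112]
orientation: [-55.6, 88.9, 32.3]
force: [0.4, 0.4, 0.3]
opening: 0.0881
```

```bash
python3 - <<'E'
from h import *
go([.644,.0645,.109],-2.2);print(Rt(get_obs())[:,0])
E
```

```text
pos [0.6457 0.065  0.112 ] F [0.4426 0.3764 0.2972] open 88.1 clk 4.775 j6 -114.8
shift [ 2.9  1.8 -0.6] turn 0.05269623391694722
[ 0.0168  0.0106 -0.9998]
```

>>> arm_command(commands=[2,1.5,-0.5,0,60,0,0,0,0,40,0,0,0,0,40])

```text
clock: 5.15
tool_pos: [0.6445, 0.0646, 0.1105]
orientation: [-56.8, 88.8, 31.1]
force: [-0.1, -0.2, 0.7]
opening: 0.063
```

```bash
python3 - <<'E'
from h import *
o=get_obs();go([.644,.0645,.109],-2.2,o);print(Rt(o)[:,0],o["force"],o["moment"])
E
```

```text
pos [0.6445 0.0646 0.1105] F [-0.1324 -0.1518  0.6534] open 63.0 clk 5.15 j6 -114.9
shift [ 1.5  0.5 -0.2] turn 0.06441801548402282
[ 0.0177  0.0107 -0.9998] [-0.1324 -0.1518  0.6534] [ 0.0245  0.0249 -0.0164]
```

>>> arm_command(commands=[0,0,0,0,0,0,0,0,0,0,0,0,0,0,0,0,0,0,0,0])

```text
clock: 5.65
tool_pos: [0.6446, 0.0646, 0.1106]
orientation: [-56.8, 88.8, 31.1]
force: [-0.6, 0.2, 0.5]
opening: 0.0395
```

```bash
python3 - <<'E'
from h import *
o=get_obs();go([.644,.0645,.109],-2.2,o);print(Rt(o)[:,0],o["force"],o["moment"])
E
```

```text
pos [0.6446 0.0646 0.1106] F [-0.6315  0.2482  0.454 ] open 39.5 clk 5.65 j6 -114.9
shift [ 1.6  0.6 -0.2] turn 0.06510533720198453
[ 0.0178  0.0107 -0.9998] [-0.6315  0.2482  0.454 ] [-0.0499  0.0278 -0.0563]
```

>>> arm_command(commands=[-1,0,0,0,0,-1,0,0,0,0,0,0,0,0,0])

```text
clock: 6.02
tool_pos: [0.6439, 0.0645, 0.1119]
orientation: [-54.9, 88.9, 33.0]
force: [0.6, 0.5, -1.9]
opening: 0.04
```

```bash
cat >>h.py <<'E'
def st(n=1):
    o=get_obs(); R=Rt(o); g=o["tool_pos"]-R[:,0]*.019
    print("clk",o["clock"],"grasp",g,"F",o["force"].round(2),"M",o["moment"].round(3),"xt",R[:,0],"yaw",np.degrees(np.arctan2(-R[0,2],R[1,2])).round(2),"open",round(o["opening"]*1000,1))
E
python3 -c "
from h import *
st()"
```

```text
clk 6.025 grasp [0.6436 0.0643 0.1309] F [ 0.58  0.53 -1.93] M [-0.06   0.054  0.045] xt [ 0.0162  0.0105 -0.9998] yaw -2.14 open 40.0
```

```bash
cat >>h.py <<'E'
def axis(x): # grasp-point target centred on the rod
    if x>.627: return np.array([x,.0643+.035*(.6436-x),.1316])
    return np.array([x,.0649+.010*(.627-x),.1316-.112*(.627-x)])
def nx(*xs):
    st(); o=get_obs(); R=Rt(o); g=o["tool_pos"]-R[:,0]*.019
    print("err to axis mm",(g-axis(g[0]))*1000)
    for x in xs: d=R.T@(axis(x)-g)*1000; print(x,d.round(2)); g=axis(x)
E
python3 -c "
from h import *
nx(.640,.636)"
```

```text
clk 6.025 grasp [0.6436 0.0643 0.1309] F [ 0.58  0.53 -1.93] M [-0.06   0.054  0.045] xt [ 0.0162  0.0105 -0.9998] yaw -2.14 open 40.0
err to axis mm [ 0.      0.0282 -0.7254]
0.64 [-0.78  3.56 -0.03]
0.636 [-0.06  4.   -0.01]
```

>>> arm_command(commands=[-1,0,0,0,0,0,2,0,0,0,0,2,0,0,0,0,2,0,0,0,0,0,0,0,0])

```text
clock: 6.65
tool_pos: [0.6371, 0.0647, 0.1126]
orientation: [-54.0, 88.9, 33.8]
force: [0.1, 0.1, -1.5]
opening: 0.0397
```

```bash
python3 -c "
from h import *
nx(.635,.63)"
```

```text
clk 6.65 grasp [0.6368 0.0645 0.1316] F [ 0.13  0.09 -1.48] M [-0.072  0.044 -0.014] xt [ 0.0156  0.0104 -0.9998] yaw -2.15 open 39.7
err to axis mm [ 0.     -0.0145 -0.0009]
0.635 [-0.03  1.77  0.01]
0.63 [-0.08  5.   -0.01]
```

>>> arm_command(commands=[0,2.5,0,0,0,0,2.5,0,0,0,0,2.5,0,0,0,0.4,2,0,0,0,0,0,0,0,0])

```text
clock: 7.28
tool_pos: [0.6269, 0.0651, 0.1121]
orientation: [-54.2, 88.9, 33.7]
force: [0.2, -0.6, -2.8]
opening: 0.0398
```

```bash
python3 -c "
from h import *
nx(.62,.615,.61)"
```

```text
clk 7.275 grasp [0.6266 0.0649 0.1311] F [ 0.24 -0.55 -2.79] M [-0.089  0.051  0.011] xt [ 0.0158  0.0105 -0.9998] yaw -2.14 open 39.8
err to axis mm [ 0.      0.0312 -0.4195]
0.62 [ 0.21  6.58 -0.21]
0.615 [ 0.48  5.01 -0.14]
0.61 [ 0.48  5.01 -0.14]
```

>>> arm_command(commands=[0.1,3,-0.1,0,0,0.2,3,-0.1,0,0,0.3,3,-0.1,0,0,0.3,3,-0.1,0,0,0,0,0,0,0])

```text
clock: 7.9
tool_pos: [0.614, 0.0652, 0.1109]
orientation: [-54.0, 88.9, 33.8]
force: [-0.3, -0.6, -2.9]
opening: 0.0398
```

```bash
python3 -c "
from h import *
nx(.61,.605,.60)"
```

```text
clk 7.9 grasp [0.6137 0.065  0.1299] F [-0.29 -0.6  -2.85] M [-0.08   0.055 -0.042] xt [ 0.0157  0.0105 -0.9998] yaw -2.15 open 39.8
err to axis mm [ 0.     -0.0707 -0.1817]
0.61 [ 0.17  3.66 -0.03]
0.605 [ 0.48  5.01 -0.14]
0.6 [ 0.48  5.01 -0.14]
```

>>> arm_command(commands=[0.25,3,-0.05,0,0,0.25,3,-0.1,0,0,0.3,3,-0.1,0,0,0.3,3,-0.1,0,0,0,0,0,0,0])

```text
clock: 8.52
tool_pos: [0.6012, 0.0653, 0.1096]
orientation: [-54.0, 88.9, 33.8]
force: [0.4, 0.0, -0.9]
opening: 0.0397
```

```bash
python3 -c "
from h import *
nx(.595,.590,.585)"
```

```text
clk 8.525 grasp [0.6009 0.0651 0.1286] F [ 0.35  0.05 -0.89] M [-0.039  0.054  0.011] xt [ 0.0158  0.0106 -0.9998] yaw -2.15 open 39.7
err to axis mm [ 0.     -0.0708 -0.0354]
0.595 [ 0.53  5.87 -0.1 ]
0.59 [ 0.48  5.01 -0.14]
0.585 [ 0.48  5.01 -0.14]
```

```bash
cat >>h.py <<'E'
def avg(n=6):
    F=[];M=[]
    for i in range(n): snapshot("wrist"); o=get_obs(); F.append(o["force"]); M.append(o["moment"])
    print("avgF",np.mean(F,0),"sd",np.std(F,0),"M",np.mean(M,0))
E
python3 -c "
from h import *
avg(); st()"
```

```text
avgF [-0.1181  0.1858 -2.149 ] sd [0.553  0.8076 0.7017] M [-0.0568  0.0556 -0.0208]
clk 8.825 grasp [0.6012 0.0651 0.1286] F [ 0.13  1.36 -1.94] M [-0.082  0.048 -0.027] xt [ 0.0159  0.0105 -0.9998] yaw -2.15 open 39.4
```

>>> arm_command(commands=[0.25,3,-0.05,0,0,0.25,3,-0.1,0,0,0.3,3,-0.1,0,0,0.3,3,-0.1,0,0,0,0,0,0,0])

```text
clock: 9.45
tool_pos: [0.5885, 0.0654, 0.1081]
orientation: [-54.0, 88.9, 33.9]
force: [-0.3, -0.2, -1.7]
opening: 0.0397
```

```bash
python3 -c "
from h import *
avg(4);nx(.58,.575,.57)"
```

```text
avgF [ 0.3019  0.3032 -1.555 ] sd [0.2093 0.3627 0.3749] M [-0.0705  0.0638 -0.0137]
clk 9.65 grasp [0.5886 0.0652 0.1271] F [ 0.06  0.55 -1.42] M [-0.06   0.099 -0.004] xt [ 0.0158  0.0105 -0.9998] yaw -2.16 open 39.6
err to axis mm [ 0.     -0.0919 -0.1839]
0.58 [ 0.64  8.58 -0.15]
0.575 [ 0.48  5.01 -0.14]
0.57 [ 0.48  5.01 -0.14]
```

>>> arm_command(commands=[0,3,-0.05,0,0,0.2,3,-0.1,0,0,0.25,3,-0.1,0,0,0.25,3,-0.1,0,0,0,0,0,0,0])

```text
clock: 10.28
tool_pos: [0.5759, 0.0654, 0.1071]
orientation: [-54.0, 88.9, 33.8]
force: [0.5, -0.3, -1.6]
opening: 0.0398
```

```bash
python3 -c "
from h import *
avg(5);nx(.57,.565,.56)"
```

```text
avgF [ 0.484   0.0693 -2.0356] sd [0.3285 0.5457 0.4344] M [-0.055   0.0279  0.0086]
clk 10.525 grasp [0.576  0.0653 0.1261] F [ 0.37 -0.19 -1.86] M [-0.045  0.037  0.01 ] xt [ 0.0158  0.0105 -0.9998] yaw -2.17 open 39.7
err to axis mm [ 0.     -0.1345  0.2024]
0.57 [ 0.78  6.02 -0.04]
0.565 [ 0.48  5.01 -0.15]
0.56 [ 0.48  5.01 -0.15]
```

>>> arm_command(commands=[0.25,3,0,0,0,0.25,3,-0.05,0,0,0.3,3,-0.05,0,0,0.3,3,-0.1,0,0,0,0,0,0,0])

```text
clock: 11.15
tool_pos: [0.5633, 0.0657, 0.1056]
orientation: [-53.9, 88.9, 34.0]
force: [-1.0, 0.5, -2.8]
opening: 0.04
```

```bash
python3 -c "
from h import *
avg(5);nx(.56,.555,.55)"
```

```text
avgF [-0.3255  0.0781 -1.7251] sd [0.2981 0.7586 0.3847] M [-0.0664  0.0566  0.0083]
clk 11.4 grasp [0.5634 0.0655 0.1246] F [ 0.09  1.15 -2.3 ] M [-0.102  0.046  0.013] xt [ 0.0156  0.0104 -0.9998] yaw -2.19 open 39.8
err to axis mm [ 0.     -0.008   0.0938]
0.56 [ 0.43  3.44 -0.09]
0.555 [ 0.48  5.01 -0.15]
0.55 [ 0.48  5.01 -0.15]
```

>>> arm_command(commands=[0.15,3,-0.05,0,0,0.25,3,-0.1,0,0,0.25,3,-0.1,0,0,0.3,3,-0.1,0,0,0,0,0,0,0])

```text
clock: 12.02
tool_pos: [0.5507, 0.0658, 0.1043]
orientation: [-53.8, 88.9, 34.0]
force: [-0.4, -0.4, -2.0]
opening: 0.0399
```

```bash
python3 -c "
from h import *
avg(5);nx(.545,.54,.535)"
```

```text
avgF [ 0.3432  0.0466 -1.8379] sd [0.3077 0.3675 0.2064] M [-0.0747  0.0275 -0.0013]
clk 12.275 grasp [0.5508 0.0656 0.1233] F [-0.09 -0.02 -2.13] M [-0.049  0.044 -0.04 ] xt [ 0.0155  0.0104 -0.9998] yaw -2.2 open 39.5
err to axis mm [ 0.     -0.0469  0.1845]
0.545 [ 0.75  5.81 -0.13]
0.54 [ 0.48  5.01 -0.15]
0.535 [ 0.48  5.01 -0.15]
```

>>> arm_command(commands=[0.25,3,-0.05,0,0,0.25,3,-0.1,0,0,0.3,3,-0.1,0,0,0.3,3,-0.1,0,0,0,0,0,0,0])

```text
clock: 12.9
tool_pos: [0.5381, 0.0659, 0.1028]
orientation: [-53.7, 88.9, 34.1]
force: [0.9, 0.4, -2.4]
opening: 0.0399
```

```bash
python3 -c "
from h import *
avg(5);nx(.53,.525,.52)"
```

```text
avgF [ 0.1171  0.2014 -2.6011] sd [0.4582 0.3199 0.4529] M [-0.0534  0.0397 -0.0116]
clk 13.15 grasp [0.5382 0.0657 0.1218] F [ 0.49  0.61 -3.24] M [-0.1    0.042 -0.023] xt [ 0.0154  0.0103 -0.9998] yaw -2.21 open 39.6
err to axis mm [ 0.     -0.0831  0.1408]
0.53 [ 0.94  8.25 -0.16]
0.525 [ 0.48  5.01 -0.15]
0.52 [ 0.48  5.01 -0.15]
```

>>> arm_command(commands=[0.3,4,-0.05,0,0,0.35,4,-0.1,0,0,0.35,4,-0.1,0,0,0.35,4,-0.1,0,0,0.35,4,-0.1,0,0])

```text
clock: 13.78
tool_pos: [0.5172, 0.0662, 0.1005]
orientation: [-53.7, 88.9, 34.1]
force: [0.8, 0.2, -1.7]
opening: 0.0397
```

>>> arm_command(commands=[0,4,0,0,0,0,4,0,0,0,0,4,0,0,0,0,0,0,0,0,0,0,0,0,0])

```text
clock: 14.4
tool_pos: [0.5041, 0.0668, 0.1006]
orientation: [-53.9, 88.9, 33.9]
force: [0.1, 0.3, -1.1]
opening: 0.04
```

```bash
python3 -c "
from h import *
avg(3);st(); s=snapshot('scene'); np.savez('pics/s5.npz',**s); t=snapshot('side'); 
A=cv2.resize(s['frame'][170:300,180:350],None,fx=2.35,fy=2.35); B=cv2.resize(t['frame'][150:280,190:360],None,fx=2.35,fy=2.35); cv2.imwrite('pics/v5.png',np.hstack([A,B]))"
```

```text
avgF [ 0.3521 -0.2159 -2.0638] sd [0.4536 0.4566 0.2821] M [-0.0427  0.03   -0.0019]
clk 14.55 grasp [0.5039 0.0665 0.1195] F [ 0.46  0.41 -2.37] M [-0.071  0.032 -0.016] xt [ 0.0154  0.0104 -0.9998] yaw -2.22 open 40.4
```

View pics/v5.png

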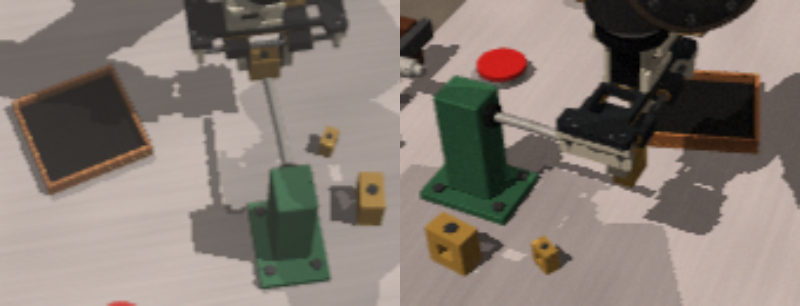

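The collar is off the rod and held below the fingers, with the bare rod tip at about (268,80) on the left. The tray is clear, so I'll triangulate its rim corners from this view and w1.

```bash
python3 - <<'E'
from h import *
a,b=load("w1"),load("s5")
A=lambda x,y:((x+.5)/1.42-.5,(y+.5)/1.42-.5)
B=lambda x,y:(180+(x+.5)/2.35-.5,170+(y+.5)/2.35-.5)
p=[(176,121),(28,172),(107,314),(244,268)]; q=[(112,68),(12,104),(50,191),(153,152)]
T=[];U=[];V=[]
for i,j in zip(p,q):
    P,e=two(a,A(*i),b,B(*j)); T.append(P);U.append(onz(a,*A(*i),.022));V.append(onz(b,*B(*j),.022)); print(P,round(e,1),U[-1],V[-1])
for X in(T,U,V):
    X=np.array(X);print("ctr",X.mean(0),"sides",[np.linalg.norm(X[i]-X[i-1]).round(4) for i in range(4)],"dir",np.degrees(np.arctan2(*(X[3]-X[2])[[1,0]])))
go([.49,.06,.14],-2.2)
E
```

```text
[ 0.4018 -0.1314  0.01  ] 1.8 [ 0.4026 -0.1265  0.022 ] [ 0.4109 -0.1306  0.022 ]
[ 0.4416 -0.2754  0.0161] 2.8 [ 0.4408 -0.272   0.022 ] [ 0.4469 -0.2737  0.022 ]
[ 0.5856 -0.2362  0.0142] 5.0 [ 0.5821 -0.233   0.022 ] [ 0.5918 -0.2335  0.022 ]
[ 0.5444 -0.0925  0.0014] 1.8 [ 0.5396 -0.0856  0.022 ] [ 0.5569 -0.0921  0.022 ]
ctr [ 0.4934 -0.1839  0.0104] sides [np.float64(0.1481), np.float64(0.1496), np.float64(0.1493), np.float64(0.15)] dir 105.99729824420184
ctr [ 0.4913 -0.1793  0.022 ] sides [np.float64(0.143), np.float64(0.1504), np.float64(0.1465), np.float64(0.1534)] dir 106.06582782070706
ctr [ 0.5017 -0.1825  0.022 ] sides [np.float64(0.1509), np.float64(0.1476), np.float64(0.1504), np.float64(0.1456)] dir 103.87302255913524
pos [0.5041 0.0667 0.1005] F [-0.2514 -0.0038 -1.6765] open 39.7 clk 14.65 j6 -121.8
shift [-39.8  13.2  -6.8] turn -0.030214191423084458
```

The tray centre is about (0.496, −0.182), with 150 mm sides turned 16°. The corner heights scatter between 1 and 16 mm, because this pair has a weak baseline. I'll check the tray again from near. Now back off, lift and carry.

>>> arm_command(commands=[0,12,0,0,0,-20,0,0,0,0,-20,0,-20,0,0,0,0,-40,0,0,0,0,-50,0,0])

```text
clock: 15.28
tool_pos: [0.484, -0.0434, 0.14]
orientation: [-53.3, 89.0, 34.8]
force: [1.1, -0.4, -2.2]
opening: 0.0399
```

```bash
python3 -c "
from h import *
go([.496,-.182,.14],-2.2)"
```

```text
pos [ 0.484  -0.0434  0.14  ] F [ 1.0812 -0.3858 -2.2018] open 39.9 clk 15.275 j6 -109.6
shift [  -1.3  -16.8 -138.1] turn 0.23997254778593913
```

>>> arm_command(commands=[0,-6,-48,0,0,0,-6,-48,0,0,0,-5,-35,0,0,0,0,0,0,0,0,0,0,0,0])

```text
clock: 15.9
tool_pos: [0.4923, -0.18, 0.1388]
orientation: [-50.4, 89.0, 37.4]
force: [1.1, 0.1, -1.5]
opening: 0.0393
```

```bash
python3 - <<'E'
from h import *
go([.496,-.182,.06],-2.2); st()
s=snapshot("wrist"); np.savez("pics/w6.npz",**s); t=snapshot("scene"); u=snapshot("side"); np.savez("pics/u6.npz",**u)
A=s["frame"]; B=cv2.resize(u["frame"][120:260,240:400],None,fx=2.4,fy=2.4)
cv2.imwrite("pics/v6.png",np.hstack([A[:336,60:460],B]))
E
```

```text
pos [ 0.4923 -0.18    0.1388] F [ 1.1289  0.076  -1.4654] open 39.3 clk 15.9 j6 -92.6
shift [78.8 -2.7 -2.7] turn 0.039069571719366536
clk 15.9 grasp [ 0.492  -0.1802  0.1578] F [ 1.13  0.08 -1.47] M [-0.003  0.04   0.043] xt [ 0.0143  0.011  -0.9998] yaw -2.15 open 39.3
```

View pics/v6.png

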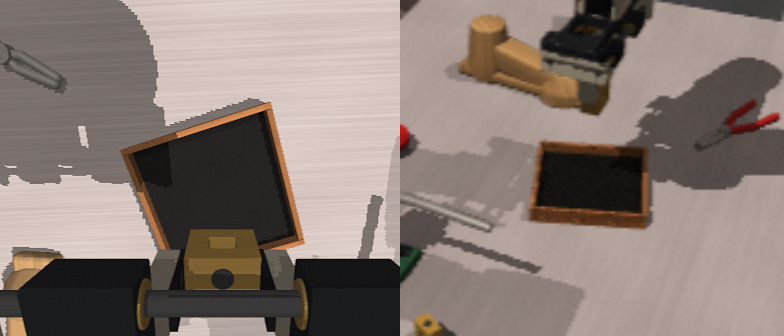

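Wrist view: collar level with its dot up. Tray rim corners at (330,103), (182,151), (363,242). Side view: rim corners at crop (541,143), (649,149), (647,228), (530,220). Triangulating from this wide pair.

```bash
python3 - <<'E'
from h import *
a,b=load("w6"),load("u6")
B=lambda x,y:(240+(x-400+.5)/2.4-.5,120+(y+.5)/2.4-.5)
# side: right=-x, down=+y. corners: min x,+y ; min x -y; max x +y
T=[]
for n,p,q in[("-x+y",(330,103),(647,228)),("-x-y",(182,151),(649,149)),("+x+y",(363,242),(530,220))]:
    P,e=two(a,p,b,B(*q)); T.append(P); print(n,P,round(e,1),onz(a,*p,.022),onz(b,*B(*q),.022))
print("+x-y side",onz(b,*B(541,143),.022))
T=np.array(T); print("ctr tri",(T[1]+T[2])/2, "w6 z.022",(onz(a,182,151,.022)+onz(a,363,242,.022))/2,"side",np.mean([onz(b,*B(*q),.022) for q in[(647,228),(649,149),(530,220),(541,143)]],0))
E
```

```text
-x+y [ 0.3995 -0.1287  0.0045] 4.3 [ 0.402  -0.1311  0.022 ] [ 0.3935 -0.1088  0.022 ]
-x-y [ 0.4376 -0.2732  0.0212] 5.0 [ 0.44   -0.2726  0.022 ] [ 0.4348 -0.2723  0.022 ]
+x+y [ 0.5458 -0.09    0.0061] 7.9 [ 0.5428 -0.0943  0.022 ] [ 0.5351 -0.0705  0.022 ]
+x-y side [ 0.5794 -0.2321  0.022 ]
ctr tri [ 0.4917 -0.1816  0.0136] w6 z.022 [ 0.4914 -0.1834  0.022 ] side [ 0.4857 -0.1709  0.022 ]
```

The tray centre is (0.4915, −0.183). The two near-side side-view corners I picked were wall-foot points (z≈0), so I leave them out; the far rim corner gives z 0.021 against the 0.022 given. The collar is already over the centre, so I lower it.

>>> arm_command(commands=[35,0,-3,0,0,35,0,0,0,0,25,0,0,0,0,10,0,0,0,0,0,0,0,0,0])

```text
clock: 16.68
tool_pos: [0.4969, -0.1774, 0.0337]
orientation: [-60.4, 88.7, 28.0]
force: [0.3, 0.6, -1.5]
opening: 0.0399
```

```bash
python3 -c "
from h import *
avg(3);go([.4915,-.183,.0106],-2.2);st()"
```

```text
avgF [ 0.5882  0.1686 -1.8274] sd [0.2852 0.306  0.3988] M [-0.0491  0.0682  0.0003]
pos [ 0.4978 -0.1777  0.0348] F [ 0.7117  0.2818 -2.0307] open 39.5 clk 16.825 j6 -92.2
shift [24.   6.6 -5.7] turn 0.5285572054601317
clk 16.825 grasp [ 0.4973 -0.1779  0.0538] F [ 0.71  0.28 -2.03] M [-0.049  0.026 -0.03 ] xt [ 0.0222  0.0105 -0.9997] yaw -1.66 open 39.5
```

>>> arm_command(commands=[8,4,-3,0.3,0,6,2,-2,0.2,0,3,0,0,0,0,0,0,0,0,0])

```text
clock: 17.32
tool_pos: [0.4924, -0.183, 0.018]
orientation: [-65.3, 88.4, 22.5]
force: [0.5, -0.6, -2.1]
opening: 0.0399
```

```bash
python3 -c "
from h import *
avg(3);go([.4915,-.183,.0106],-2.2)"
```

```text
avgF [-0.2782  0.0258 -1.992 ] sd [0.6326 0.6042 0.2154] M [-0.0404  0.0957  0.022 ]
pos [ 0.4928 -0.1829  0.0184] F [ 0.517  -0.3201 -1.6987] open 39.9 clk 17.475 j6 -92.1
shift [ 7.7  1.5 -0.2] turn -0.02369779729097843
```

>>> arm_command(commands=[2,0,0,0,0,2,0,0,0,0,1.5,0,0,0,0,0,0,0,0,0])

```text
clock: 17.98
tool_pos: [0.4932, -0.1828, 0.0127]
orientation: [-66.2, 88.4, 21.6]
force: [-0.7, -0.5, -2.6]
opening: 0.0398
```

```bash
python3 -c "
from h import *
avg(4);go([.4915,-.183,.0106],-2.2)"
```

```text
avgF [-0.197   0.6267 -1.7767] sd [0.3443 0.1722 0.2982] M [-0.0742  0.063  -0.0104]
pos [ 0.4934 -0.1828  0.0129] F [ 0.2109  0.5298 -1.5987] open 39.9 clk 18.175 j6 -92.0
shift [ 2.3  1.9 -0.3] turn -0.009388077038238407
```

>>> arm_command(commands=[1,0,0,0,0,1,0,0,0,0,0.5,0,0,0,0,0,0,0,0,0])

```text
clock: 18.68
tool_pos: [0.4936, -0.1828, 0.011]
orientation: [-67.3, 88.3, 20.5]
force: [-0.1, -0.1, -1.2]
opening: 0.0399
```

```bash
python3 -c "
from h import *
avg(4);go([.4915,-.183,.0106],-2.2)"
```

```text
avgF [-0.7694  0.7632  1.0977] sd [0.269  0.3628 0.3799] M [0.1795 0.44   0.0069]
pos [ 0.4938 -0.1828  0.011 ] F [-1.0035  0.5765  1.5453] open 40.0 clk 18.875 j6 -92.0
shift [ 0.3  2.3 -0.3] turn 0.011885221342353702
```

>>> arm_command(commands=[1,0,0,0,0,0,0,0,0,0,0,0,0,0,0])

```text
clock: 19.25
tool_pos: [0.4941, -0.1828, 0.011]
orientation: [-68.3, 88.3, 19.5]
force: [1.0, 0.0, -0.4]
opening: 0.0397
```

```bash
python3 -c "
from h import *
avg(4);go([.4915,-.183,.0106],-2.2)"
```

```text
avgF [0.4211 0.4194 0.4913] sd [0.1422 0.5357 0.4226] M [ 0.1271  0.2076 -0.011 ]
pos [ 0.4941 -0.1828  0.011 ] F [0.5164 0.6956 1.0262] open 39.6 clk 19.45 j6 -92.0
shift [ 0.3  2.6 -0.3] turn 0.03902529617056416
```

The floor carries about 2.4 N (Fz went from −1.9 to +0.5) and the height has stopped dropping, so the collar is set down while held. Release part way, staying inside the walls.

>>> arm_command(commands=[0,0,0,0,62,0,0,0,0,62,0,0,0,0,62,0,0,0,0,62])

```text
clock: 19.95
tool_pos: [0.4944, -0.1829, 0.0109]
orientation: [-68.7, 88.3, 19.2]
force: [0.7, 0.6, -0.3]
opening: 0.0543
```

```bash
python3 -c "
from h import *
avg(3);st()"
```

```text
avgF [-0.0338 -0.1587 -0.39  ] sd [0.7564 0.59   0.4026] M [-0.0416  0.0808  0.0141]
clk 20.1 grasp [ 0.4938 -0.183   0.0299] F [ 0.46 -0.98 -0.38] M [-0.032  0.113  0.015] xt [ 0.0281  0.0098 -0.9996] yaw -2.14 open 54.3
```

Released at 54 mm. Rise straight up and look.

>>> arm_command(commands=[-10,0,0,0,62,-25,0,0,0,62,-45,0,0,0,62,-55,0,0,0,62,0,0,0,0,62])

```text
clock: 20.72
tool_pos: [0.4904, -0.1845, 0.1526]
orientation: [-70.3, 88.3, 17.6]
force: [-0.3, 0.2, -0.0]
opening: 0.0542
```

```bash
python3 - <<'E'
from h import *
st(); s=snapshot("wrist"); t=snapshot("scene"); u=snapshot("side")
np.savez("pics/e1.npz",**t); np.savez("pics/e2.npz",**u)
cv2.imwrite("pics/v7.png",np.hstack([s["frame"][60:400,130:430],cv2.resize(t["frame"][190:260,170:260],None,fx=2.8,fy=4.857)[:340],cv2.resize(u["frame"][160:230,280:360],None,fx=3,fy=4.857)[:340]]))
E
```

```text
clk 20.725 grasp [ 0.4899 -0.1847  0.1716] F [-0.3   0.24 -0.05] M [ 0.007  0.036 -0.   ] xt [ 0.0282  0.0089 -0.9996] yaw -2.11 open 54.2
```

View pics/v7.png

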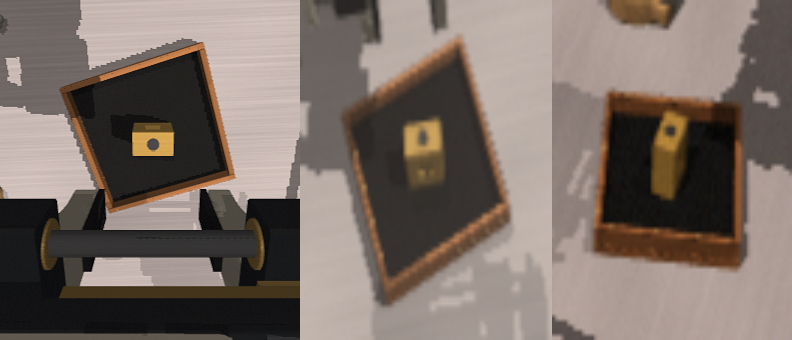

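The collar stands upright, dot up, near the middle of the tray in all three views, and the gripper is clear. One check of the dot's height, then hand in.

```bash
python3 - <<'E'
from h import *
print(two(load("e1"),(213.9-.3,218.2-.4),load("e2"),(319.7-.3,187-.4)))
print(close_job())
E
```

```text
(array([ 0.4928, -0.1827,  0.0477]), np.float64(3.4259933158885367))
the job is handed in; nothing more can be done
None
```

I slid the collar off the open end of the horn, set it down on the tray's floor while still held, let go, and handed the job in at about 21 s. No verdict was reported.

- **Sliding:** Stereo wrist views showed the rod bent about 6.4° downward. I followed that line in steps of 2.5–4 mm. The averaged force on the tool stayed close to the collar's own weight, about 1.6–2.6 N, with no sign of binding. A single reading is only good to about 1 N.
- **Setting down:** The vertical force went from −1.9 N to about +0.5 N, so the floor was carrying roughly 2.4 N before I opened the fingers.
- **Last checks:** All three cameras show the collar upright, dot up, inside the tray. The dot measured (0.493, −0.183, 0.048) m, which matches a collar standing flat on the 8 mm floor and within about 5 mm of the tray's centre. The gripper was well clear, and the force on it was about zero.
- **What disagreed:**
    - Two views of the tray's rim corners gave heights of 1–16 mm instead of 22 mm. In a second pair, two corners came out at 5–6 mm because I had picked the foot of the wall. The tray centre agreed within about 5 mm without them.
    - The dot's two sight lines missed each other by 3.4 mm.
    - The tool drifted to about 1.7° of tilt.
- **Bystanders:** I never moved near them, but I did not measure them again at the end.

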